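# Rock a pattern block off its spring pins

## Robot

A 7-joint arm with a two-finger parallel gripper is mounted at the origin on a cart in front of the work surface, level with it; the furniture and walls round the work are solid. World frame = base frame: x ahead of the robot, y to its left, z up, the work surface at z = 0. Lengths are in mm, angles in rad, forces in N, time in s.
With the tool pointing down it reaches from about 400 to 925 mm from the base axis. Payload 5.6 kg.
Tool frame: the origin (TCP) lies midway between the tips of the shut fingers; the grasp point (between the pads) lies 19 mm behind it; z points along the fingers, y is the direction in which the jaws open and shut (so a half turn about z gives the same grasp; the last joint's range is limited). The gripper opens to 85 mm and grips with 20 to 120 N. Pads are 22 mm wide; open, the fingers measure 114 mm over their backs; the gripper's body (76 mm by 85 mm) begins 54 mm behind the grasp point. The pads swing forward as they close: fully open they stand 13 mm farther back than shut.
Start: joints at [-1.323, 0.468, -0.012, 1.603, 0.006, 1.071, -0.056], TCP at [186.408, 622.704, 231.29] pointing down, gripper open.
Joint ranges: [-2.53, 2.53], [-0.31, 2.02], [-1.57, 1.55], [0.28, 2.44], [-1.29, 4.43], [0.15, 1.84], [-2.92, 2.92]. Speed limits (rad/s): [2.57, 2.57, 3.14, 3.14, 3.14, 3.14, 3.14].

## Interface

Orientations are given as a rotation vector (axis times angle).
In Python, from workcell import robot, capture, get_calibration, workorder gives the robot as it stands.
- The arm moves only by the tool step_arm, never from a script. Its argument "moves" is a list of rows, each an object of numbers: "x", "y", "z": the shift along the world's x, y, z in cm; "wx", "wy", "wz": the turn, a rotation vector about the world's x, y, z in degrees; "fingers": the closure, from 0 (fully open) to 1 (shut). In form: [{"x": .., "y": .., "z": .., "wx": .., "wy": .., "wz": .., "fingers": ..}, ...]. A call has 1 to 20 rows; each row is the pose to reach, as a shift and turn from the pose commanded when the call began; what a row does not reach only later rows make up. A row lasts 1/8 s, in which the tool goes at most 62.5 mm and 10.7 degrees, less where a joint would pass 70% of its speed; a pose out of reach is approached as far as the arm can. A call with a gripper value outside its range is refused whole. The fingers move at their own pace and stop on an object; "squeeze" is the grip in N (left out, the last holds). Time passes only in rows, so rows that repeat a pose let the fingers close. It gives the time, the measured TCP pose, the force and the opening at its end, in the units of the state.
- robot.get_obs(): the state, without advancing time (a new reading comes with each control period).
- capture(name): name is "side" or "top" or "wrist"; returns the picture (420x560x3 uint8, blue, green, red); there is no depth.
- get_calibration(name): a dict with "fx", "fy", "cx", "cy" (pixels), "R" (3x3) and "t" (3): a world point X has camera coordinates R X + t. Camera axes: x right, y down, z forward; pixel columns grow to the right and rows downward; lengths in mm; the calibration is good to about 2 mm. The wrist camera is an equidistant fisheye: a pixel r from the principal point sees the ray r / f radians off the axis. A picture is of the moment at which its call begins: read the wrist's pose just before it. get_calibration takes no time and is no camera call; for the wrist camera it gives the pose at the moment of the call.
- workorder.hand_in(): hands the job in, once; it reports no verdict.
The state is a dict: "t": time; "q": joint angles; "dq": joint speeds; "tau": joint torques, N m; "tcp_pos": TCP position; "orientation": TCP orientation; "wrist_force": force on the tool from outside, world axes, zero at the start; "torque": the same for the moment, N m; "finger_gap": finger opening in mm.
Only numpy, scipy, OpenCV 4.12 (cv2) and the standard library are available. Lean on these libraries where they do the work, as an engineer would, in place of code of your own. Each camera call takes 0.05 s, during which the arm holds its last target.

## Task

The wooden pattern block with the square upright grip is stuck tight on the two spring pins of its plywood board. Rock it gently, first over to your left and then over to your right, a few degrees each way and with the pins still in it, until it comes up free, then set it down upright, wholly on the white foam slab, without dropping it. Leave the other block, with the round knob, on its pins.

Things in the scene. Friction and masses are not known exactly. Their poses are not given: they have to be found in the camera images.
- grip_block: Pale wooden block to take off, about 0.18 kg: body 46 (x) x 110 (y) x 30 mm high, with a square grip 40 (x) x 44 (y) mm in the middle up to 85 mm. Origin: centre of underside; z up, y along it (to the robot's left within 20 degrees at the start). It sits flush on pin_board, pins hold with 12 to 25 N. Rocks over either end's bottom edge; leant left, its top tips to +y and its -y end rises.
- pin_board: Fixed plywood board, 84 (x) x 144 (y) x 20 mm high. Origin: centre of underside; axes as the block's. Two split brass spring pins at y = +35 and -35 mm, 9 mm along y, rise 14 mm above its top into slots of the block 18 mm along y, 16 mm along x and 17 mm deep; the pin halves press outward along x, about 9 N each. So the block has play along y only: rock it in its y-z plane.
- pin_board_above (a point): Empty point 0.3 m straight above the origin of pin_board, only used to tell which way the block leans: its y in the block's frame is negative when the block leans to the left, positive when to the right.
- foam_slab: White foam slab lying flat, fixed, 122 mm (x) x 242 mm (y) x 24 mm high. Origin: centre of the underside; y along its length, roughly the world's y within 9 degrees.
- knob_block: The other pattern block, not to be disturbed: same body (46 x 110 x 30 mm) but with a round knob 44 mm across, top 82 mm above the underside, sitting on a second board of the same kind. Origin: centre of the underside.

How it is judged:
By the outcome, as a careful person would: the job done as asked, in the order asked, and still so for the second after the job is handed in, with the robot touching nothing.
It also fails if it takes over 45 s, if anything falls off the work surface, if the arm or the gripper's body presses on something with over 40 N, if the wrist force passes 120 N, or if a joint passes its speed limit or range.

## Working session

There is one attempt and no reset: what is moved stays moved. The work goes in short steps, Python scripts to look and compute and a tool call to move; the robot and the scene stay as the last step left them, time stands still between calls to the robot, and variables do not carry over. Pictures are saved under pics/ and viewed, and the job is handed in when it is done.

Besides the shell and the picture viewer there is one more tool, called after "Request:" as name([rows], argument=value, ...), one row to a line, values as JSON. step_arm: Moves the arm, as the interface text tells. Its arguments: {"type":"object","properties":{"moves":{"type":"array"},"squeeze":{"type":"number"}},"required":["moves"]}

```bash
mkdir -p pics; ls; python3 - <<'E'
from workcell import robot, capture, get_calibration
import cv2,numpy as np
o=robot.get_obs()
for k,v in o.items(): print(k,np.round(v,3))
for n in ["side","top","wrist"]:
    c=get_calibration(n); print(n,{k:np.round(v,3).tolist() for k,v in c.items()})
    cv2.imwrite(f"pics/{n}0.png",capture(n))
E
```

```text
pics
t 0.0
q [-1.323  0.468 -0.012  1.604  0.006  1.071 -0.056]
dq [-0.001 -0.    -0.001  0.001 -0.001  0.001 -0.001]
tau [-0.0000e+00 -5.3238e+01  2.1000e-02 -2.5131e+01  1.1000e-02  8.0000e-03
 -0.0000e+00]
tcp_pos [186.286 622.142 230.318]
orientation [-4.550e-01 -3.108e+00  3.000e-03]
wrist_force [ 0.02  -0.481 -0.514]
torque [0.047 0.049 0.015]
finger_gap 85.384
side {'fx': 383.866, 'fy': 383.866, 'cx': 284.012, 'cy': 207.913, 'R': [[0.987, -0.162, -0.003], [-0.087, -0.51, -0.856], [0.137, 0.845, -0.517]], 't': [-514.652, 319.736, 717.584]}
top {'fx': 475.346, 'fy': 475.346, 'cx': 284.16, 'cy': 212.361, 'R': [[0.161, -0.987, 0.003], [-0.96, -0.157, -0.233], [0.23, 0.035, -0.972]], 't': [126.165, 609.539, 907.446]}
wrist {'fx': 325.192, 'fy': 325.192, 'cx': 280.806, 'cy': 210.64, 'R': [[0.287, 0.958, -0.003], [0.923, -0.276, 0.27], [0.258, -0.08, -0.963]], 't': [-648.443, -34.427, 379.321]}
```

View pics/top0.png

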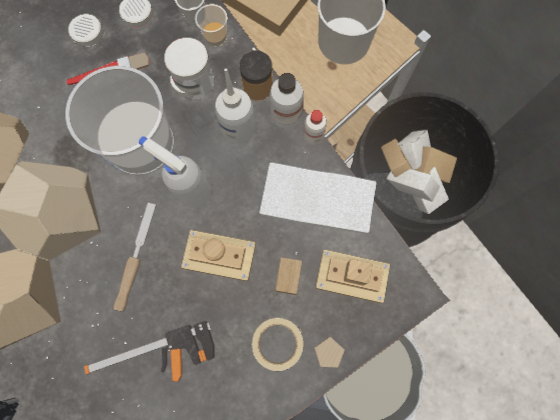

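View pics/side0.png

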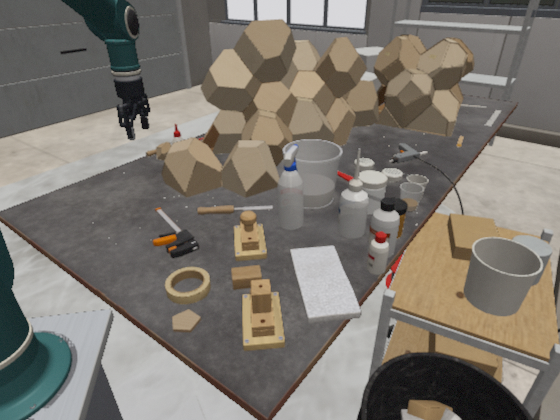

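View pics/wrist0.png

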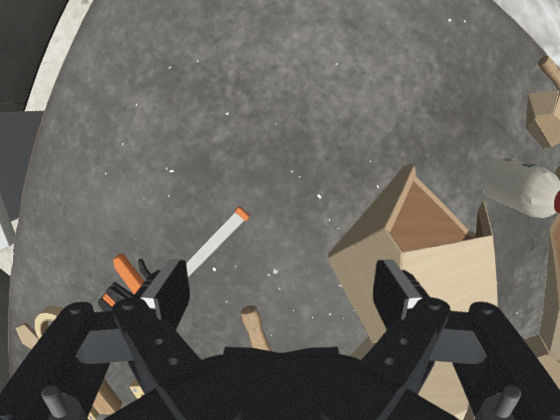

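```bash
cat > h.py <<'E'
import numpy as np, cv2
from workcell import robot, capture, get_calibration
def ray(c,u,v):
    d=np.array([(u-c['cx'])/c['fx'],(v-c['cy'])/c['fy'],1.0]); R=np.array(c['R']);t=np.array(c['t'])
    return -R.T@t, R.T@d
def onz(c,u,v,z):
    o,d=ray(c,u,v); return o+d*(z-o[2])/d[2]
def proj(c,X):
    p=np.array(c['R'])@np.array(X,float)+np.array(c['t']); return np.array([c['fx']*p[0]/p[2]+c['cx'],c['fy']*p[1]/p[2]+c['cy']])
def fproj(c,X):
    p=np.array(c['R'])@np.array(X,float)+np.array(c['t']); r=np.hypot(p[0],p[1]); th=np.arctan2(r,p[2])
    return np.array([c['fx']*th*p[0]/r+c['cx'],c['fy']*th*p[1]/r+c['cy']])
def rect(z,mask,c):
    cs,_=cv2.findContours(mask,cv2.RETR_EXTERNAL,cv2.CHAIN_APPROX_NONE)
    k=max(cs,key=cv2.contourArea)[:,0,:]
    P=np.array([onz(c,u,v,z)[:2] for u,v in k],np.float32)
    return cv2.minAreaRect(P),k
E
python3 - <<'E'
from h import *
im=cv2.imread('pics/top0.png')
a=cv2.resize(im[220:310,160:400],None,fx=3.3,fy=3.3,interpolation=cv2.INTER_CUBIC);cv2.imwrite('pics/topcrop.png',a)
b=cv2.imread('pics/side0.png');cv2.imwrite('pics/sidecrop.png',cv2.resize(b[200:355,220:370],None,fx=3.8,fy=3.8,interpolation=cv2.INTER_CUBIC))
c=get_calibration('top')
hsv=cv2.cvtColor(im,cv2.COLOR_BGR2HSV)
for n,(x0,x1,y0,y1),z in [('board',(310,395,245,305),20),('kboard',(175,262,225,285),20),('slab',(255,380,160,235),24)]:
    m=np.zeros(im.shape[:2],np.uint8)
    s=hsv[y0:y1,x0:x1].astype(int)
    m[y0:y1,x0:x1]=(((s[...,1]>60)&(s[...,2]>90)) if 'board' in n else ((s[...,1]<40)&(s[...,2]>140)))*255
    m=cv2.morphologyEx(m,cv2.MORPH_CLOSE,np.ones((5,5)))
    r,k=rect(z,m,c); print(n,np.round(r[0],1),np.round(r[1],1),round(r[2],2))
    print(k.min(0),k.max(0))
E
```

```text
board [481.4  60.3] [144.7  84.9] 86.84
[316 250] [389 302]
kboard [479.6 348. ] [144.3  84.6] 88.32
[181 230] [255 280]
slab [636.8 157.2] [242.4 129.1] 88.12
[259 162] [375 234]
```

View pics/topcrop.png

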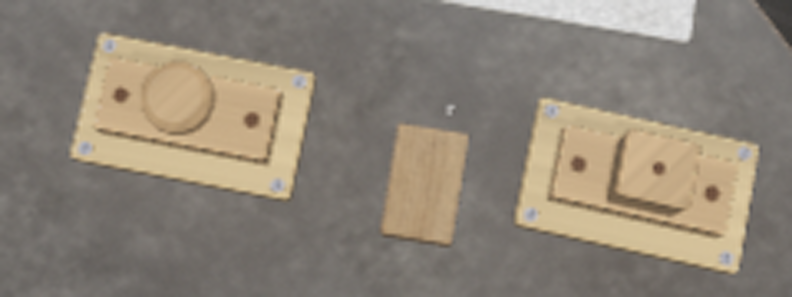

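View pics/sidecrop.png

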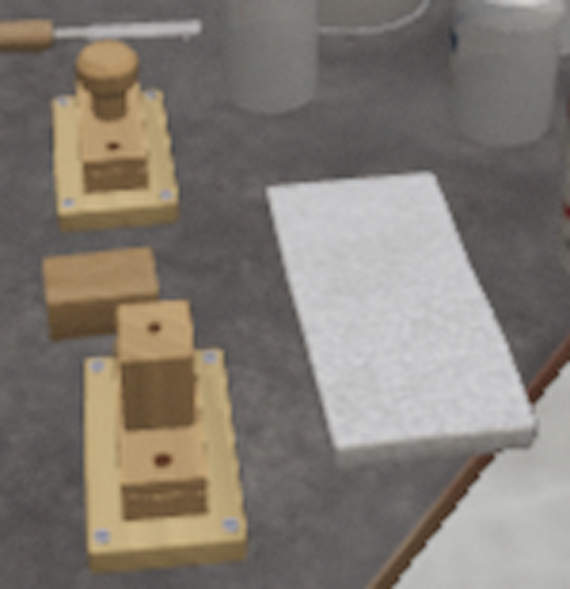

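```bash
python3 - <<'E'
from h import *
c=get_calibration('top');s=get_calibration('side')
T=lambda u,v:(u/3.3+160-.35,v/3.3+220-.35)
S=lambda u,v:(u/3.8+220-.37,v/3.8+200-.37)
print('griptop hole top', onz(c,*T(658,168),105),'side',onz(s,*S(154,328),105))
a=onz(c,*T(578,163),50);b=onz(c,*T(711,192),50);print('holes',a,b,np.linalg.norm(a-b),(a+b)/2,np.degrees(np.arctan2(a[1]-b[1],a[0]-b[0])))
print('hole side -y', onz(s,*S(163,460),50))
sc=[onz(c,*T(*p),20) for p in [(551,109),(743,152),(725,258),(531,214)]];print(np.round(sc,1),np.mean(sc,0))
sl=[onz(s,*S(*p),24) for p in [(268,186),(433,173),(536,428),(340,450)]];print('slab side',np.round(sl,1),np.mean(sl,0))
# slab corners top from mask, approx
im=cv2.imread('pics/top0.png');cv2.imwrite('pics/slab.png',cv2.resize(im[155:240,250:385],None,fx=5,fy=5,interpolation=cv2.INTER_CUBIC))
# grip edges project
E
```

```text
griptop hole top [482.60851778  60.06600106 105.        ] side [482.44479128  58.44698437 105.        ]
holes [485.28785051 101.82013037  50.        ] [480.76599284  18.16171227  50.        ] 83.78053542446773 [483.02692167  59.99092132  50.        ] 86.90609148011856
hole side -y [480.69566331  16.84515917  50.        ]
[[521.  121.1  20. ]
 [513.3  -4.4  20. ]
 [444.8  -0.7  20. ]
 [452.4 124.2  20. ]] [482.87363638  60.06991563  20.        ]
slab side [[583.5 276.   24. ]
 [701.1 271.5  24. ]
 [693.4  29.3  24. ]
 [580.6  31.6  24. ]] [639.64650832 152.11037572  24.        ]
```

View pics/slab.png

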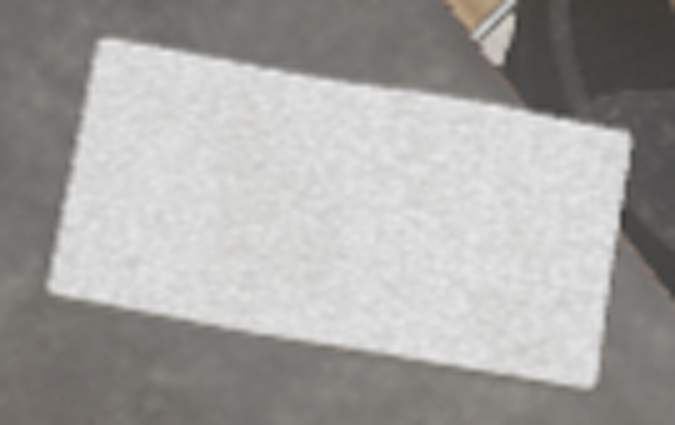

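Request:
step_arm([
  {"x": 1, "y": -2, "wz": 1},
  {"x": 3, "y": -6, "wz": 2.5},
  {"x": 6, "y": -11, "wz": 4},
  {"x": 8.7, "y": -16.5, "wz": 5.5},
  {"x": 11.5, "y": -22, "wz": 7},
  {"x": 14.4, "y": -27.5, "wz": 8.5},
  {"x": 17.3, "y": -33, "wz": 10},
  {"x": 20.2, "y": -38.5, "wz": 11},
  {"x": 23, "y": -44, "wz": 12},
  {"x": 26, "y": -49.5, "wz": 13},
  {"x": 28.2, "y": -53.5, "wz": 13.5},
  {"x": 29.3, "y": -55.6, "wz": 13.5},
  {"x": 29.6, "y": -56.3, "z": -0.5, "wz": 13.5},
  {"x": 29.6, "y": -56.3, "z": -1, "wz": 13.5},
  {"x": 29.6, "y": -56.3, "z": -1, "wz": 13.5},
])

```text
invalid input at $.moves[0]: expected keys x, y, z, wx, wy, wz, fingers
```

```bash
python3 - <<'E'
from h import *
from scipy.spatial.transform import Rotation as Ro
o=robot.get_obs();print(o['t'],o['tcp_pos'],o['wrist_force'],np.round(o['q'],2))
R=Ro.from_rotvec(o['orientation']).as_matrix();print(np.round(R,4),np.degrees(np.arctan2(R[1,1],R[0,1])))
cv2.imwrite('pics/w1.png',capture('wrist'));cv2.imwrite('pics/s1.png',capture('side'))
E
```

```text
0.15 [186.28538096 622.27748588 230.52474218] [0.10970884 0.16992399 0.18092308] [-1.32  0.47 -0.01  1.6   0.01  1.07 -0.06]
[[-9.580e-01  2.868e-01 -3.000e-04]
 [ 2.868e-01  9.580e-01 -1.400e-03]
 [-1.000e-04 -1.400e-03 -1.000e+00]] 73.33385280486527
```

View pics/w1.png

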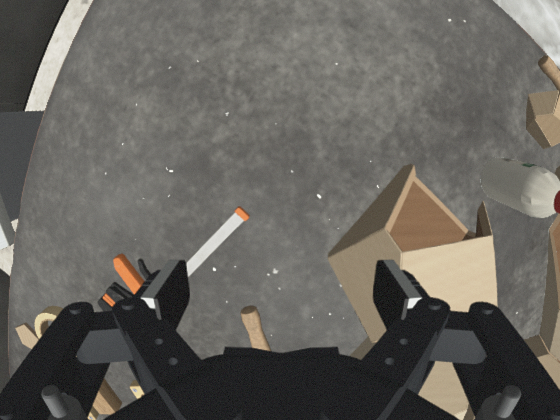

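View pics/s1.png

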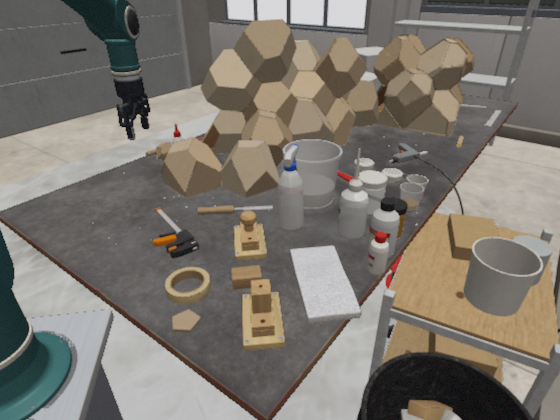

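Request:
step_arm([
  {"x": 0.5, "y": -2, "z": 0, "wx": 0, "wy": 0, "wz": 1, "fingers": 0},
  {"x": 2, "y": -6, "z": 0, "wx": 0, "wy": 0, "wz": 2.5, "fingers": 0},
  {"x": 5, "y": -11, "z": 0, "wx": 0, "wy": 0, "wz": 4, "fingers": 0},
  {"x": 8, "y": -16.5, "z": 0, "wx": 0, "wy": 0, "wz": 5.5, "fingers": 0},
  {"x": 11, "y": -22, "z": 0, "wx": 0, "wy": 0, "wz": 7, "fingers": 0},
  {"x": 14, "y": -27.5, "z": 0, "wx": 0, "wy": 0, "wz": 8.5, "fingers": 0},
  {"x": 17, "y": -33, "z": 0, "wx": 0, "wy": 0, "wz": 10, "fingers": 0},
  {"x": 20, "y": -38.5, "z": 0, "wx": 0, "wy": 0, "wz": 11, "fingers": 0},
  {"x": 23, "y": -44, "z": 0, "wx": 0, "wy": 0, "wz": 12, "fingers": 0},
  {"x": 26, "y": -49.5, "z": 0, "wx": 0, "wy": 0, "wz": 13, "fingers": 0},
  {"x": 28.2, "y": -53.5, "z": 0, "wx": 0, "wy": 0, "wz": 13.5, "fingers": 0},
  {"x": 29.3, "y": -55.6, "z": 0, "wx": 0, "wy": 0, "wz": 13.5, "fingers": 0},
  {"x": 29.6, "y": -56.3, "z": -1, "wx": 0, "wy": 0, "wz": 13.5, "fingers": 0},
  {"x": 29.6, "y": -56.3, "z": -1, "wx": 0, "wy": 0, "wz": 13.5, "fingers": 0},
  {"x": 29.6, "y": -56.3, "z": -1, "wx": 0, "wy": 0, "wz": 13.5, "fingers": 0},
])

```text
t: 2.12
tcp_pos: [481.8, 61.0, 221.0]
orientation: [-0.083, -3.14, -0.0]
wrist_force: [-0.4, 0.5, -0.3]
finger_gap: 85.6
```

```bash
python3 - <<'E'
from h import *
from scipy.spatial.transform import Rotation as Ro
o=robot.get_obs();print(o['t'],o['tcp_pos'],o['wrist_force'],np.round(o['q'],2))
R=Ro.from_rotvec(o['orientation']).as_matrix();print(np.round(R,4),np.degrees(np.arctan2(R[1,1],R[0,1])))
cv2.imwrite('pics/w2.png',capture('wrist'));cv2.imwrite('pics/s2.png',capture('side'))
E
```

```text
2.125 [481.80449078  61.01409439 221.01756295] [-0.37886058  0.45965787 -0.25549852] [-0.47  0.2   0.32  2.02 -0.08  0.93  1.4 ]
[[-9.986e-01  5.310e-02 -8.000e-04]
 [ 5.310e-02  9.986e-01  3.000e-04]
 [ 8.000e-04  2.000e-04 -1.000e+00]] 86.9559755704187
```

View pics/w2.png

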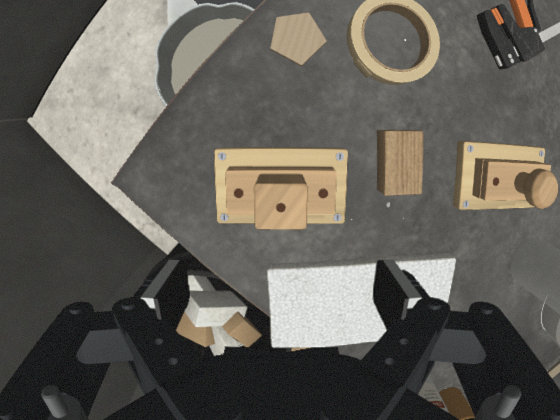

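View pics/s2.png

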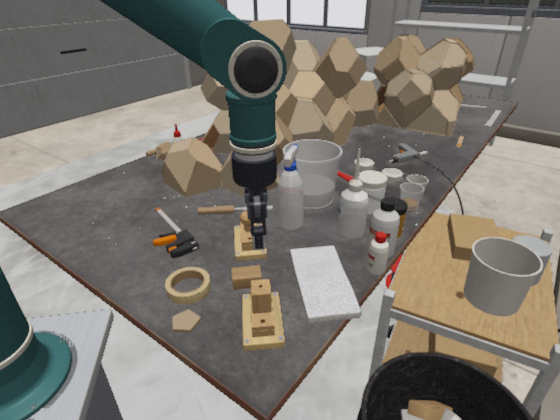

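```bash
python3 - <<'E'
from h import *
c=get_calibration('wrist');s=get_calibration('side')
print('TCP in side',proj(s,[481.8,61,221]),'grip top side',proj(s,[482.6,59.7,105]))
def fray(c,u,v):
    a=np.array([(u-c['cx'])/c['fx'],(v-c['cy'])/c['fy']]);th=np.hypot(*a);d=np.r_[a/th*np.sin(th),np.cos(th)]
    R=np.array(c['R']);return -R.T@np.array(c['t']),R.T@d
def fz(u,v,z):
    o,d=fray(c,u,v);return o+d*(z-o[2])/d[2]
print('grip hole',fz(281,208,105),'holes',fz(323,193.5,50),fz(238.5,193.5,50))
sc=[fz(*p,20) for p in [(222,156),(342,156),(338.5,216.5),(223,217.5)]];print(np.round(sc,1),np.mean(sc,0))
print('grip top corners',np.round([fz(*p,105) for p in [(255,184),(305,184),(307,229),(255,229)]],1))
print('tcp in wrist',fproj(c,[481.8,61,221]),fproj(c,[482,60,105]))
E
```

```text
TCP in side [257.48317581 238.69293429] grip top side [260.16474786 285.51650849]
grip hole [483.21877524  60.64278177 105.        ] holes [485.40810891 102.31133608  50.        ] [480.92866429  18.45379972  50.        ]
[[ 4.453e+02 -5.000e-01  2.000e+01]
 [ 4.521e+02  1.277e+02  2.000e+01]
 [ 5.194e+02  1.229e+02  2.000e+01]
 [ 5.137e+02 -5.800e+00  2.000e+01]] [482.62315882  61.04736914  20.        ]
grip top corners [[461.9  40.7 105. ]
 [464.1  81.2 105. ]
 [502.7  81.5 105. ]
 [500.3  37.8 105. ]]
tcp in wrist [281.53239459 267.78811626] [280.14161872 206.6138094 ]
```

Request:
step_arm([
  {"x": 0.1, "y": 0, "z": -3, "wx": 0, "wy": 0, "wz": 0, "fingers": 0},
  {"x": 0.1, "y": 0, "z": -7, "wx": 0, "wy": 0, "wz": 0, "fingers": 0},
  {"x": 0.1, "y": 0, "z": -10, "wx": 0, "wy": 0, "wz": 0, "fingers": 0},
  {"x": 0.1, "y": 0, "z": -12, "wx": 0, "wy": 0, "wz": 0, "fingers": 0},
  {"x": 0.1, "y": 0, "z": -14, "wx": 0, "wy": 0, "wz": 0, "fingers": 0},
  {"x": 0.1, "y": 0, "z": -15.5, "wx": 0, "wy": 0, "wz": 0, "fingers": 0},
  {"x": 0.1, "y": 0, "z": -16.5, "wx": 0, "wy": 0, "wz": 0, "fingers": 0},
  {"x": 0.1, "y": 0, "z": -16.5, "wx": 0, "wy": 0, "wz": 0, "fingers": 0},
  {"x": 0.1, "y": 0, "z": -16.5, "wx": 0, "wy": 0, "wz": 0, "fingers": 0},
])

```text
t: 3.35
tcp_pos: [483.9, 59.8, 56.8]
orientation: [0.087, 3.139, 0.001]
wrist_force: [0.3, 0.6, -0.1]
finger_gap: 85.3
```

```bash
python3 - <<'E'
from h import *
cv2.imwrite('pics/w3.png',capture('wrist'));im=capture('side');cv2.imwrite('pics/s3.png',cv2.resize(im[180:380,160:400],None,fx=3,fy=3,interpolation=cv2.INTER_CUBIC))
E
```

```text
(no output)
```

View pics/w3.png

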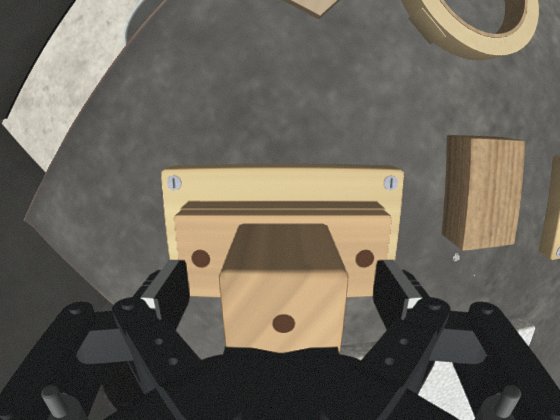

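View pics/s3.png

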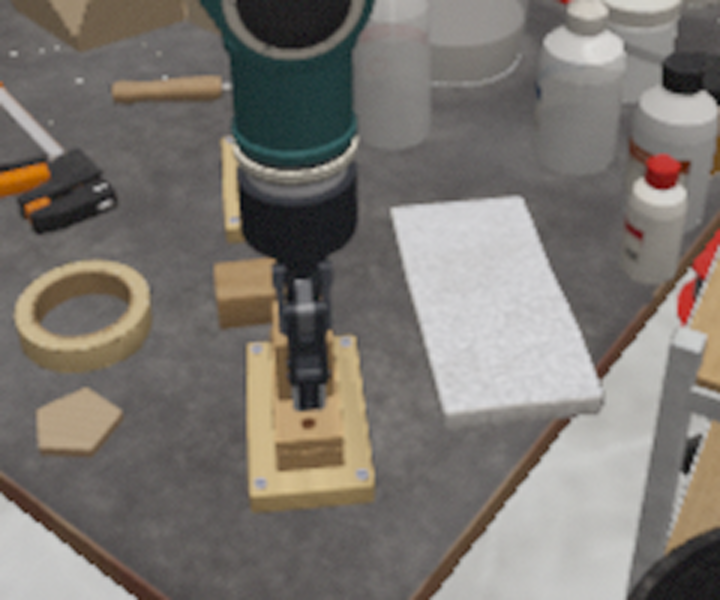

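Request:
step_arm([
  {"x": 0, "y": 0, "z": 0, "wx": 0, "wy": 0, "wz": 0, "fingers": 0.4},
  {"x": 0, "y": 0, "z": 0, "wx": 0, "wy": 0, "wz": 0, "fingers": 0.6},
  {"x": 0, "y": 0, "z": 0, "wx": 0, "wy": 0, "wz": 0, "fingers": 0.8},
  {"x": 0, "y": 0, "z": 0, "wx": 0, "wy": 0, "wz": 0, "fingers": 1},
  {"x": 0, "y": 0, "z": 0, "wx": 0, "wy": 0, "wz": 0, "fingers": 1},
  {"x": 0, "y": 0, "z": 0, "wx": 0, "wy": 0, "wz": 0, "fingers": 1},
], squeeze=90)

```text
t: 4.2
tcp_pos: [483.6, 60.6, 56.9]
orientation: [0.086, 3.14, 0.002]
wrist_force: [-0.7, 2.2, 5.2]
finger_gap: 43.2
```

```bash
python3 - <<'E'
from h import *
o=robot.get_obs();print(o['t'],o['tcp_pos'],o['wrist_force'],o['torque'],o['finger_gap'])
cv2.imwrite('pics/w4.png',capture('wrist'))
from scipy.spatial.transform import Rotation as Ro
# rock plan: block frame
C=np.array([483,60,20.]);yaw=np.radians(-3.1);Rb=Ro.from_rotvec([0,0,yaw])
tcp=np.array([483.5,59.7,56.5])
def pose(theta,piv,lift=0): # theta lean left +, deg
    R=Rb*Ro.from_rotvec([-np.radians(theta),0,0])*Rb.inv()
    P=C+Rb.apply([0,piv,0]); 
    d=P+R.apply(tcp-P)-tcp; d[2]+=lift
    return np.round(d/10,2),np.round(R.as_rotvec(degrees=True),2)
for a in [(2,55),(4,55),(5,55),(6,55),(5,55,1),(-2,-55),(-4,-55),(-5,-55),(-4,-55,3),(-5,-55,2)]: print(a,*pose(*a))
E
```

```text
4.2 [483.635566    60.62470803  56.89296367] [-0.69674455  2.19462353  5.19859338] [0.41772644 0.30429649 0.01327517] 43.21847428287525
(2, 55) [0.01 0.13 0.19] [-2.    0.11  0.  ]
(4, 55) [0.01 0.27 0.38] [-3.99  0.22  0.  ]
(5, 55) [0.02 0.34 0.47] [-4.99  0.27  0.  ]
(6, 55) [0.02 0.41 0.56] [-5.99  0.32  0.  ]
(5, 55, 1) [0.02 0.34 0.57] [-4.99  0.27  0.  ]
(-2, -55) [-0.01 -0.13  0.19] [ 2.   -0.11  0.  ]
(-4, -55) [-0.01 -0.27  0.37] [ 3.99 -0.22  0.  ]
(-5, -55) [-0.02 -0.34  0.46] [ 4.99 -0.27  0.  ]
(-4, -55, 3) [-0.01 -0.27  0.67] [ 3.99 -0.22  0.  ]
(-5, -55, 2) [-0.02 -0.34  0.66] [ 4.99 -0.27  0.  ]
```

View pics/w4.png

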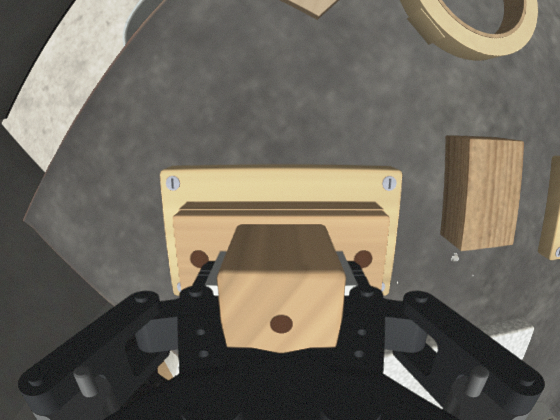

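Request:
step_arm([
  {"x": 0, "y": 0.07, "z": 0.1, "wx": -1, "wy": 0.05, "wz": 0, "fingers": 1},
  {"x": 0.01, "y": 0.13, "z": 0.19, "wx": -2, "wy": 0.1, "wz": 0, "fingers": 1},
  {"x": 0.01, "y": 0.2, "z": 0.29, "wx": -3, "wy": 0.15, "wz": 0, "fingers": 1},
  {"x": 0.01, "y": 0.27, "z": 0.38, "wx": -4, "wy": 0.2, "wz": 0, "fingers": 1},
  {"x": 0.02, "y": 0.34, "z": 0.48, "wx": -5, "wy": 0.27, "wz": 0, "fingers": 1},
  {"x": 0.02, "y": 0.34, "z": 0.48, "wx": -5, "wy": 0.27, "wz": 0, "fingers": 1},
  {"x": 0.02, "y": 0.34, "z": 0.48, "wx": -5, "wy": 0.27, "wz": 0, "fingers": 1},
])

```text
t: 5.12
tcp_pos: [483.9, 63.8, 61.3]
orientation: [-0.085, -3.136, 0.137]
wrist_force: [-1.1, 5.0, 5.6]
finger_gap: 42.7
```

```bash
cat > look.py <<'E'
import sys
from h import *
o=robot.get_obs();print(o['t'],np.round(o['tcp_pos'],1),np.round(o['wrist_force'],1),np.round(o['torque'],2),o['finger_gap'])
from scipy.spatial.transform import Rotation as Ro
R=Ro.from_rotvec(o['orientation']).as_matrix();print('tilt y of tool (+=left lean)',np.degrees(np.arcsin(-R[2,1])), np.degrees(np.arcsin(R[2,0])))
w=capture('wrist')[150:420,130:430];s=capture('side')[230:360,210:330]
s=cv2.resize(s,(360,390),interpolation=cv2.INTER_CUBIC);w=cv2.resize(w,(433,390),interpolation=cv2.INTER_CUBIC)
cv2.imwrite(f'pics/{sys.argv[1]}.png',np.hstack([w,s]))
E
python3 look.py l1
```

```text
5.125 [483.9  63.8  61.3] [-1.1  5.   5.6] [ 1.85  0.19 -0.05] 42.73236281296419
tilt y of tool (+=left lean) 5.004424801113733 -0.03905443481602006
```

View pics/l1.png

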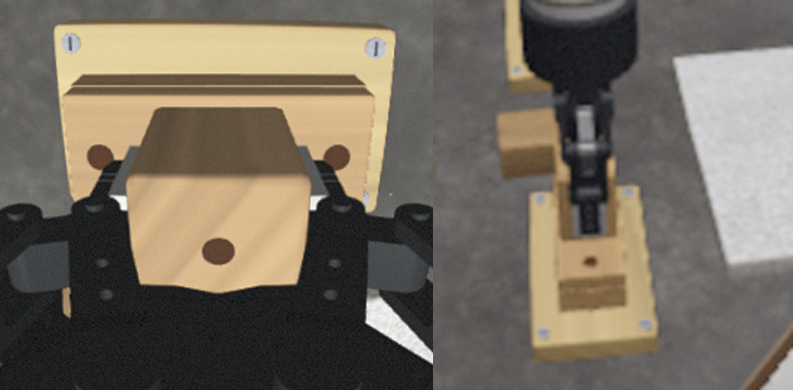

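Request:
step_arm([
  {"x": 0, "y": -0.07, "z": -0.04, "wx": 1, "wy": -0.05, "wz": 0, "fingers": 1},
  {"x": -0.01, "y": -0.14, "z": -0.08, "wx": 2, "wy": -0.1, "wz": 0, "fingers": 1},
  {"x": -0.01, "y": -0.2, "z": -0.12, "wx": 3, "wy": -0.15, "wz": 0, "fingers": 1},
  {"x": -0.02, "y": -0.27, "z": -0.16, "wx": 4, "wy": -0.2, "wz": 0, "fingers": 1},
  {"x": -0.02, "y": -0.34, "z": -0.18, "wx": 5, "wy": -0.27, "wz": 0, "fingers": 1},
  {"x": -0.02, "y": -0.41, "z": -0.12, "wx": 6, "wy": -0.32, "wz": 0, "fingers": 1},
  {"x": -0.03, "y": -0.48, "z": -0.04, "wx": 7, "wy": -0.38, "wz": 0, "fingers": 1},
  {"x": -0.03, "y": -0.55, "z": 0.04, "wx": 8, "wy": -0.43, "wz": 0, "fingers": 1},
  {"x": -0.04, "y": -0.62, "z": 0.1, "wx": 9, "wy": -0.48, "wz": 0, "fingers": 1},
  {"x": -0.04, "y": -0.68, "z": 0.17, "wx": 10, "wy": -0.54, "wz": 0, "fingers": 1},
  {"x": -0.04, "y": -0.68, "z": 0.17, "wx": 10, "wy": -0.54, "wz": 0, "fingers": 1},
  {"x": -0.04, "y": -0.68, "z": 0.17, "wx": 10, "wy": -0.54, "wz": 0, "fingers": 1},
])

```text
t: 6.72
tcp_pos: [482.9, 56.9, 61.6]
orientation: [0.085, 3.136, 0.136]
wrist_force: [2.7, 6.9, -10.1]
finger_gap: 43.3
```

```bash
python3 look.py r1
```

```text
6.725 [482.9  56.9  61.6] [  2.7   6.9 -10.1] [ 1.5  -0.91 -0.02] 43.33403953608713
tilt y of tool (+=left lean) -4.971197928441199 0.05149343891366505
```

View pics/r1.png

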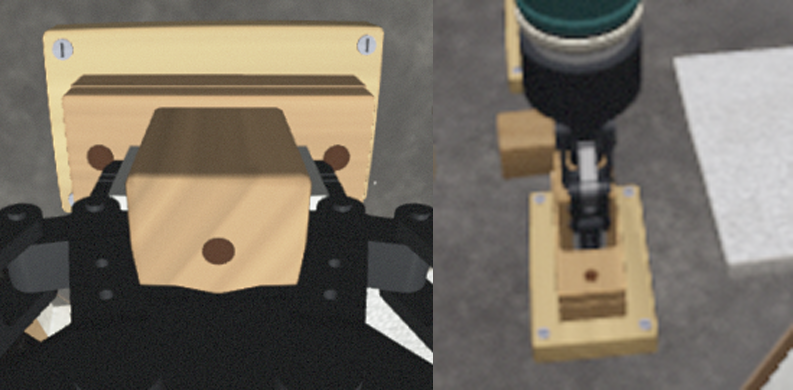

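Request:
step_arm([
  {"x": 0, "y": 0.07, "z": 0.05, "wx": -1, "wy": 0.05, "wz": 0, "fingers": 1},
  {"x": 0.01, "y": 0.13, "z": 0.1, "wx": -2, "wy": 0.11, "wz": 0, "fingers": 1},
  {"x": 0.01, "y": 0.2, "z": 0.15, "wx": -3, "wy": 0.16, "wz": 0, "fingers": 1},
  {"x": 0.02, "y": 0.27, "z": 0.2, "wx": -4, "wy": 0.22, "wz": 0, "fingers": 1},
  {"x": 0.02, "y": 0.34, "z": 0.25, "wx": -5, "wy": 0.27, "wz": 0, "fingers": 1},
  {"x": 0.02, "y": 0.34, "z": 0.25, "wx": -5, "wy": 0.27, "wz": 0, "fingers": 1},
])

```text
t: 7.58
tcp_pos: [483.0, 59.7, 64.7]
orientation: [-0.085, -3.14, 0.002]
wrist_force: [4.1, 4.7, -13.4]
finger_gap: 42.8
```

```bash
python3 look.py m1
```

```text
7.575 [483.   59.7  64.7] [  4.1   4.7 -13.4] [ 0.97 -0.88 -0.04] 42.847980772250835
tilt y of tool (+=left lean) 0.07764711696695518 0.035126732957009424
```

View pics/m1.png

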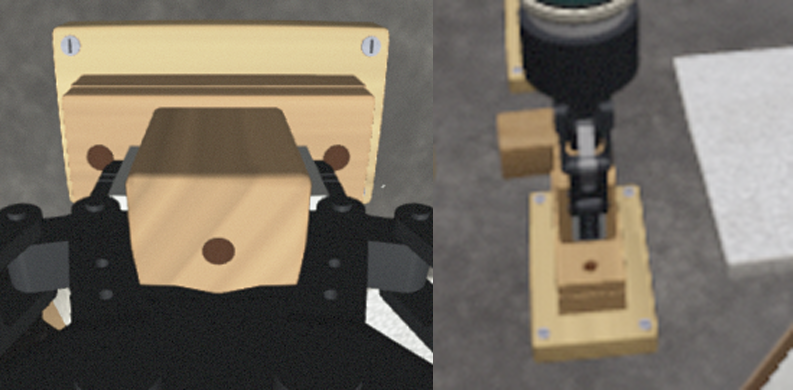

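Request:
step_arm([
  {"x": 0, "y": 0, "z": 0.15, "wx": 0, "wy": 0, "wz": 0, "fingers": 1},
  {"x": 0, "y": 0, "z": 0.3, "wx": 0, "wy": 0, "wz": 0, "fingers": 1},
  {"x": 0, "y": 0, "z": 0.45, "wx": 0, "wy": 0, "wz": 0, "fingers": 1},
  {"x": 0, "y": 0, "z": 0.6, "wx": 0, "wy": 0, "wz": 0, "fingers": 1},
  {"x": 0, "y": 0, "z": 0.8, "wx": 0, "wy": 0, "wz": 0, "fingers": 1},
  {"x": 0, "y": 0, "z": 1.2, "wx": 0, "wy": 0, "wz": 0, "fingers": 1},
  {"x": 0, "y": 0, "z": 2, "wx": 0, "wy": 0, "wz": 0, "fingers": 1},
  {"x": 0, "y": 0, "z": 3, "wx": 0, "wy": 0, "wz": 0, "fingers": 1},
  {"x": 0, "y": 0, "z": 4.5, "wx": 0, "wy": 0, "wz": 0, "fingers": 1},
  {"x": 0, "y": 0, "z": 6, "wx": 0, "wy": 0, "wz": 0, "fingers": 1},
  {"x": 0, "y": 0, "z": 6, "wx": 0, "wy": 0, "wz": 0, "fingers": 1},
])

```text
t: 9.05
tcp_pos: [484.5, 60.0, 126.9]
orientation: [0.086, 3.137, 0.002]
wrist_force: [-0.2, 0.1, -2.7]
finger_gap: 43.0
```

```bash
python3 look.py u1
```

```text
9.05 [484.5  60.  126.9] [-0.2  0.1 -2.7] [ 0.   -0.01 -0.02] 42.96563239420882
tilt y of tool (+=left lean) -0.0683021858994337 -0.1842735415601208
```

View pics/u1.png

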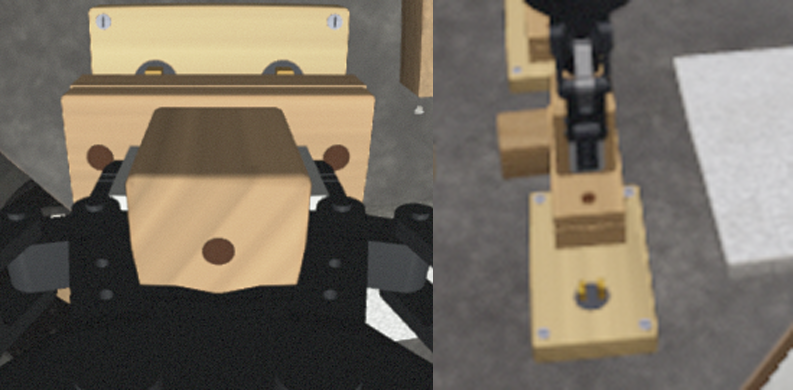

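Request:
step_arm([
  {"x": 1, "y": 0.6, "z": 0.5, "wx": 0, "wy": 0, "wz": 0, "fingers": 1},
  {"x": 3, "y": 1.8, "z": 0.5, "wx": 0, "wy": 0, "wz": 0, "fingers": 1},
  {"x": 5.5, "y": 3.3, "z": 0.5, "wx": 0, "wy": 0, "wz": 0.3, "fingers": 1},
  {"x": 8, "y": 4.9, "z": 0.5, "wx": 0, "wy": 0, "wz": 0.6, "fingers": 1},
  {"x": 10.5, "y": 6.4, "z": 0.5, "wx": 0, "wy": 0, "wz": 0.9, "fingers": 1},
  {"x": 12.8, "y": 7.8, "z": 0.5, "wx": 0, "wy": 0, "wz": 1, "fingers": 1},
  {"x": 14.5, "y": 8.8, "z": 0.2, "wx": 0, "wy": 0, "wz": 1, "fingers": 1},
  {"x": 15.4, "y": 9.4, "z": -0.8, "wx": 0, "wy": 0, "wz": 1, "fingers": 1},
  {"x": 15.6, "y": 9.5, "z": -2, "wx": 0, "wy": 0, "wz": 1, "fingers": 1},
  {"x": 15.6, "y": 9.5, "z": -3.2, "wx": 0, "wy": 0, "wz": 1, "fingers": 1},
  {"x": 15.6, "y": 9.5, "z": -4.2, "wx": 0, "wy": 0, "wz": 1, "fingers": 1},
  {"x": 15.6, "y": 9.5, "z": -5, "wx": 0, "wy": 0, "wz": 1, "fingers": 1},
  {"x": 15.6, "y": 9.5, "z": -5.3, "wx": 0, "wy": 0, "wz": 1, "fingers": 1},
  {"x": 15.6, "y": 9.5, "z": -5.3, "wx": 0, "wy": 0, "wz": 1, "fingers": 1},
  {"x": 15.6, "y": 9.5, "z": -5.3, "wx": 0, "wy": 0, "wz": 1, "fingers": 1},
])

```text
t: 11.02
tcp_pos: [639.8, 154.8, 72.8]
orientation: [0.059, 3.14, 0.001]
wrist_force: [0.5, 0.4, -0.8]
finger_gap: 42.8
```

```bash
python3 look.py p1; python3 - <<'E'
from h import *
im=capture('side');cv2.imwrite('pics/s5.png',cv2.resize(im[180:360,200:400],None,fx=3,fy=3,interpolation=cv2.INTER_CUBIC))
E
```

```text
11.025 [639.8 154.8  72.8] [ 0.5  0.4 -0.8] [ 0.01  0.01 -0.  ] 42.77103454378879
tilt y of tool (+=left lean) -0.019282741204005572 -0.051422258675397556
```

View pics/s5.png

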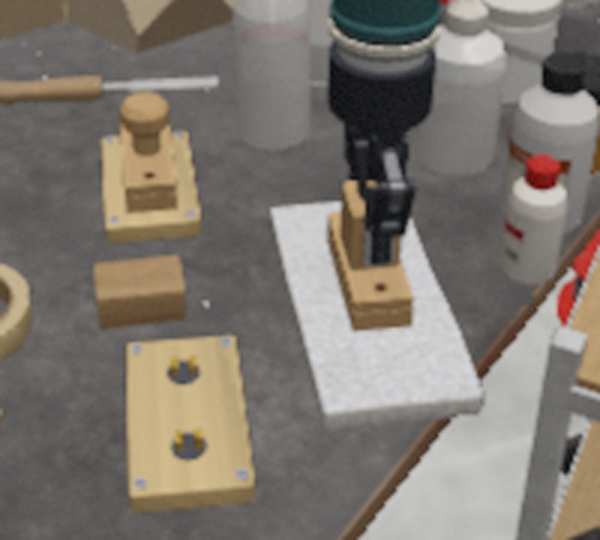

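View pics/p1.png

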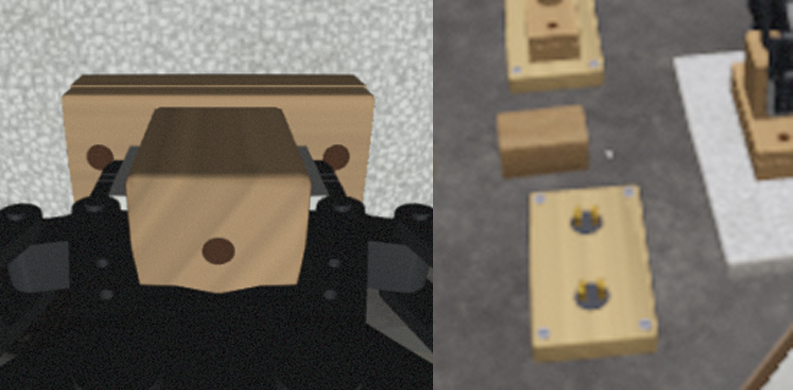

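Request:
step_arm([
  {"x": 0, "y": 0, "z": -0.3, "wx": 0, "wy": 0, "wz": 0, "fingers": 1},
  {"x": 0, "y": 0, "z": -0.6, "wx": 0, "wy": 0, "wz": 0, "fingers": 1},
  {"x": 0, "y": 0, "z": -0.8, "wx": 0, "wy": 0, "wz": 0, "fingers": 1},
  {"x": 0, "y": 0, "z": -0.9, "wx": 0, "wy": 0, "wz": 0, "fingers": 1},
  {"x": 0, "y": 0, "z": -1, "wx": 0, "wy": 0, "wz": 0, "fingers": 1},
  {"x": 0, "y": 0, "z": -1.1, "wx": 0, "wy": 0, "wz": 0, "fingers": 1},
  {"x": 0, "y": 0, "z": -1.1, "wx": 0, "wy": 0, "wz": 0, "fingers": 1},
])

```text
t: 12.05
tcp_pos: [639.4, 154.7, 61.2]
orientation: [-0.059, -3.141, -0.0]
wrist_force: [-0.3, 0.1, -1.8]
finger_gap: 42.9
```

Request:
step_arm([
  {"x": 0, "y": 0, "z": -0.05, "wx": 0, "wy": 0, "wz": 0, "fingers": 1},
  {"x": 0, "y": 0, "z": -0.1, "wx": 0, "wy": 0, "wz": 0, "fingers": 1},
  {"x": 0, "y": 0, "z": -0.1, "wx": 0, "wy": 0, "wz": 0, "fingers": 1},
])

```text
t: 12.42
tcp_pos: [639.5, 154.7, 60.9]
orientation: [0.059, 3.141, 0.0]
wrist_force: [-1.5, -1.6, 4.4]
finger_gap: 43.1
```

Request:
step_arm([
  {"x": 0, "y": 0, "z": 0, "wx": 0, "wy": 0, "wz": 0, "fingers": 0.4},
  {"x": 0, "y": 0, "z": 0, "wx": 0, "wy": 0, "wz": 0, "fingers": 0.3},
  {"x": 0, "y": 0, "z": 0, "wx": 0, "wy": 0, "wz": 0, "fingers": 0.15},
  {"x": 0, "y": 0, "z": 0, "wx": 0, "wy": 0, "wz": 0, "fingers": 0},
  {"x": 0, "y": 0, "z": 0, "wx": 0, "wy": 0, "wz": 0, "fingers": 0},
  {"x": 0, "y": 0, "z": 0, "wx": 0, "wy": 0, "wz": 0, "fingers": 0},
], squeeze=20)

```text
t: 13.18
tcp_pos: [639.5, 154.7, 60.3]
orientation: [0.059, 3.141, 0.0]
wrist_force: [0.6, -0.7, -0.2]
finger_gap: 85.5
```

```bash
python3 look.py q1
```

```text
13.175 [639.5 154.7  60.3] [ 0.6 -0.7 -0.2] [ 0.04  0.02 -0.03] 85.45684708294297
tilt y of tool (+=left lean) -0.0019952486693957145 -0.005150810560669755
```

View pics/q1.png

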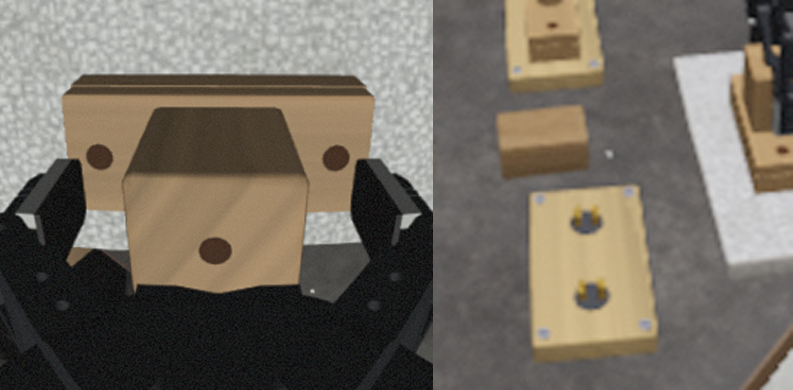

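Released cleanly: the block stands on the slab and the jaws are clear of it. Retreating straight up.

Request:
step_arm([
  {"x": 0, "y": 0, "z": 1, "wx": 0, "wy": 0, "wz": 0, "fingers": 0},
  {"x": 0, "y": 0, "z": 3, "wx": 0, "wy": 0, "wz": 0, "fingers": 0},
  {"x": 0, "y": 0, "z": 6, "wx": 0, "wy": 0, "wz": 0, "fingers": 0},
  {"x": 0, "y": 0, "z": 10, "wx": 0, "wy": 0, "wz": 0, "fingers": 0},
  {"x": 0, "y": 0, "z": 14, "wx": 0, "wy": 0, "wz": 0, "fingers": 0},
  {"x": 0, "y": 0, "z": 17, "wx": 0, "wy": 0, "wz": 0, "fingers": 0},
  {"x": 0, "y": 0, "z": 18, "wx": 0, "wy": 0, "wz": 0, "fingers": 0},
  {"x": 0, "y": 0, "z": 18, "wx": 0, "wy": 0, "wz": 0, "fingers": 0},
  {"x": 0, "y": 0, "z": 18, "wx": 0, "wy": 0, "wz": 0, "fingers": 0},
])

```text
t: 14.4
tcp_pos: [638.6, 154.6, 238.9]
orientation: [-0.059, -3.139, 0.001]
wrist_force: [-0.2, -0.1, -0.1]
finger_gap: 85.2
```

```bash
python3 - <<'E'
from h import *
im=capture('side');w=capture('wrist')
cv2.imwrite('pics/f.png',np.hstack([cv2.resize(im[180:360,200:400],(400,360),interpolation=cv2.INTER_CUBIC),cv2.resize(w,(400,300))[:300] if 0 else cv2.copyMakeBorder(cv2.resize(w,(400,300)),0,60,0,0,0)]))
c=get_calibration('wrist')
print(robot.get_obs()['t'],robot.get_obs()['wrist_force'])
cv2.imwrite('pics/wf.png',w)
E
```

```text
14.5 [ 0.21332995  0.38727156 -0.15632055]
```

View pics/f.png

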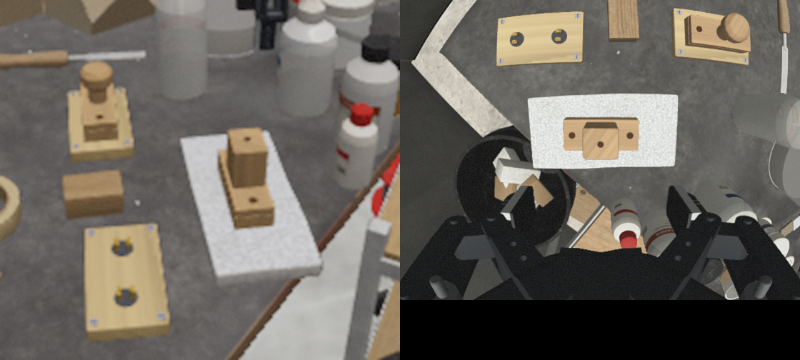

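View pics/wf.png

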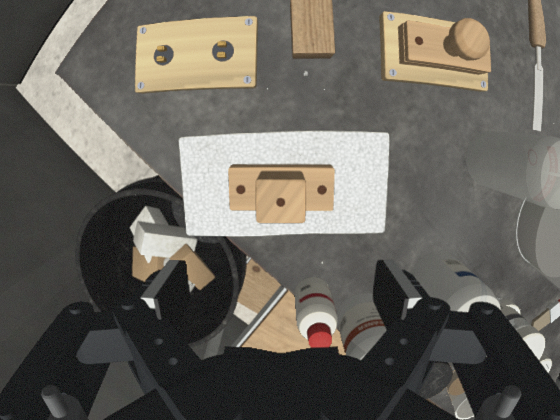

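```bash
python3 -c "
from workcell import workorder
print(workorder.hand_in())"
```

```text
the job is handed in; nothing more can be done
None
```

The grip block is off its pins and standing upright, wholly on the white foam slab. The job was handed in at about 14.5 s.

- **Rocking:** I gripped the square grip across its y faces, then rocked the block 5.0° to the left and 5.0° to the right. The tool angle was measured each way. The block kept its place in the gripper, and by its geometry the pins were still in it. I then levelled it at about 9 mm and lifted it free. The highest wrist force I read was about 15 N, taken only at the end of each move.
- **Placing:** I lowered it onto the slab until the force read 4.4 N up, opened the fingers, and moved straight up to a tool height of about 239 mm.
- **Last checks:** The final side and wrist pictures show the block near the middle of the slab, level and with clear margins all round. The board is empty with both pins standing, and the knob block is still on its own board. The wrist force was about zero, so the robot was touching nothing.
- **Disagreements:** The position measurements agreed to about 2 mm for the block. For the slab's centre they agreed to about 5 mm, well inside the placing margin. The first move call was refused for missing keys, and nothing moved.

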